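Vent the radiator test stand, free its sagging gate bolt and hold the gate ajar

TASK

Shut down the radiator test stand: at its control box push the large mushroom button (pump stop), then the square button (air shut-off), then the small round button (vent), each fully down and one at a time. Then open the wire guard's gate by its barrel bolt: the bolt sags in its worn straps and hooks behind the bent-up lip of the keeper, so lift it by its pull knob over the lip while drawing it back, without forcing it against the keeper, and pull the gate about 10 cm ajar at its latch edge. Finish while still holding the gate steady there against its closing spring, and leave the loose things on the bench where they are.

Things in the scene. Friction and masses are not known exactly. Their poses are not given: they have to be found in the camera images.
- console: grey control box 300 x 100 x 70 mm, its three buttons in a row along its long (x) axis on the lid, 85 mm before, 15 mm before and 55 mm past the middle (which button is where varies), and a round gauge (60 mm wide, 18 mm tall) at its +x end, 113 mm past the middle. Origin: centre of its underside on the bench; fixed.
- stop_top (a point): top centre of the large black mushroom button (pump stop), cap 40 mm across; 100 mm above the bench when up.
- stop (a joint): travel of the mushroom button, 0 up to 0.006 m fully down; spring 1.5 N at the start, 5 N fully down; springs back.
- air_top (a point): top centre of the square black button (air shut-off), cap 26 x 26 mm; 96 mm above the bench when up.
- air (a joint): travel of the square button, 0 up to 0.006 m fully down; spring 1.5 to 5 N; springs back.
- vent_top (a point): top centre of the small round black button (vent), cap 18 mm across; 96 mm above the bench when up.
- vent (a joint): travel of the small round button, 0 up to 0.006 m fully down; spring 1.5 to 5 N; springs back.
- cage: guard cage of the test stand, grey square-tube frame with wire mesh on the sides and roof, 420 mm wide (y), 250 mm deep, 250 mm tall, a radiator inside. Origin: middle of its front at the foot; x points into the cage (away from the robot), y along the front from the hinge side to the latch side. Fixed; its front face is at x = -15 mm.
- gate_leaf: the gate in the front of the cage, 325 mm wide, from 30 to 232 mm above the bench. Origin on the vertical hinge axis at bench height (18 mm before the cage's origin, 172 mm to its -y side); y runs along the gate to its latch edge, x into the cage. With the gate shut its axes are the cage's.
- gate (a joint): swing of the gate, 0 shut, grows as it opens towards the robot (the gate turns anticlockwise seen from above), up to 1.3 rad. A spring closes it: 0.6 N m shut, 0.96 N m at 0.3 rad.
- gate_hinge (a point): point on the gate's vertical hinge axis, 200 mm above the bench.
- gate_edge (a point): top of the gate's latch edge (stile), 330 mm from the hinge axis; 0.3 rad of swing moves it 98 mm.
- bolt_knob (a point): middle of the barrel bolt's pull knob: a level steel cylinder 18 mm in diameter, 42 mm long, along -x of the gate, with a 26 mm flange at its free end. 38 mm out from the bolt's axis, 53 mm before the gate's front, 200 mm above the bench when the bolt sags, 235 mm from the hinge along the gate when shot. Grasp it from above, fingers on its two sides (closing along the gate's y). Axes: the gate's.
- bolt (a joint): draw of the bolt along the gate towards the hinge (-y of the gate): 0 fully shot, 0.055 m fully drawn; starts at 0 to 0.005. About 1.5 N of friction; stays where it is left. Unless lifted it stops at about 0.010, its nose hooked behind the keeper's lip; the nose has left the keeper at 0.035.
- bolt_lift (a joint): height of the bolt above its sagging rest, 0 to 0.013 m; it falls back by its own weight (0.35 kg). It must be 0.006 or more up for the nose to pass over the lip.
- bolt_nose (a point): centre of the end face of the bolt's nose, 143 mm from the knob along the gate's y; the nose is 18 mm thick and 18 mm long, with a 20 mm long, 8 mm deep notch in the underside behind it.
- keeper: steel keeper strap, 12 mm wide, on the front of the latch post; the bolt passes through it. Its lower arm reaches 8 mm farther towards the gate and that edge is bent up into a lip 5 mm thick that stands in the bolt's notch, its top 3 mm below this origin. Origin: on the sagging bolt's axis, middle of the lower arm; axes as the cage's.
- tape: loose tape measure, 70 x 34 x 62 mm, origin under its middle.
- knife: loose yellow and black utility knife, 190 x 30 x 23 mm, origin under its middle.
- driver: loose screwdriver lying down, origin under its middle.
- rad_cap: loose aluminium radiator cap, 66 mm across its ears, 18 mm tall, origin under its middle.
- spanner: loose spanner lying flat, origin under its middle.
- elbow: loose brass pipe elbow, about 48 x 26 x 42 mm, origin under its block.
- sealer: loose spray can, 52 mm wide, 140 mm tall, origin under its middle.

How it is judged (in metres and radians):
On the way, in this order (a step that is already met when the one before it is completed fails the run):
1. the mushroom button is pushed down (value of joint stop above 0.0045 m), for 0.1 s.
2. then the square button is pushed down (value of joint air above 0.0045 m), for 0.1 s.
3. then the small round button is pushed down (value of joint vent above 0.0045 m), for 0.1 s.
4. then the bolt is drawn clear of the keeper (value of joint bolt above 0.036 m), for 0.1 s.
At the end, for the whole second after the job is handed in: The gate is held by the fingers (on the bolt, its knob or the gate) at 0.2 to 0.45 rad of swing (65 to 145 mm at its latch edge), moving at less than 0.1 rad/s, with the bolt still drawn at least 33 mm and all three buttons sprung back up (value of joint gate between 0.2 and 0.45 rad and velocity of joint gate between -0.1 and 0.1 rad/s and value of joint bolt above 0.033 m and contact force between the fingers and gate_leaf above 1 N and value of joint each of stop, air, vent below 0.002 m); the arm keeps its last pose, push and grip.
It fails at once if two buttons are pushed down at the same time (value of joint each of stop, air above 0.003 m or value of joint each of stop, vent above 0.003 m or value of joint each of air, vent above 0.003 m).
It fails at once if the bolt is forced against the keeper with more than 60 N (contact force between gate_leaf and keeper above 60 N).
It fails at once if a loose thing on the bench is shifted by more than 30 mm (distance of any of tape, knife, driver, rad_cap, spanner, elbow, sealer from where it was at the start of the episode above 0.03 m).
It also fails if it takes over 54 s, if anything falls off the work surface, if the arm or the gripper's body presses on something with over 40 N, if the wrist force passes 120 N, or if a joint passes its speed limit or range.

ROBOT

A 7-joint arm with a two-finger parallel gripper is mounted at the origin on the work surface. World frame = base frame: x ahead of the robot, y to its left, z up, the work surface at z = 0. Lengths are in m, angles in degrees, forces in N, time in s.
With the tool pointing down it reaches from about 0.4 to 0.925 m from the base axis. Payload 5.6 kg.
Tool frame: the origin (TCP) lies at the very end of the fingers, on their centre line; the grasp point (between the pads) lies 19 mm behind it (env.grip_point_offset is the z of the grasp point in the tool frame, in m); z points along the fingers, y is the direction in which the jaws open and shut (so a half turn about z gives the same grasp; the last joint's range is limited). The gripper opens to 85 mm and grips with 20 to 120 N. Pads are 22 mm wide; open, the fingers measure 114 mm over their backs; the gripper's body (76 mm by 85 mm) begins 54 mm behind the grasp point. The pads swing forward as they close: fully open they stand 13 mm farther back than shut.
Start: joints at [-77.808, 26.786, -0.665, 91.828, 0.344, 61.387, -3.226], TCP at [0.165, 0.629, 0.231] pointing down, gripper open.
Joint ranges: [-144.91, 144.91], [-17.63, 115.5], [-89.93, 88.59], [15.96, 139.68], [-74.01, 254.01], [8.47, 105.57], [-167.45, 167.45]. Speed limits (degrees/s): [147.25, 147.25, 180, 180, 180, 180, 180].

INTERFACE

Orientations are given as [roll, pitch, yaw] about the fixed x, y, z axes, in that order (R = Rz(yaw) Ry(pitch) Rx(roll)).
In Python, from station import status, viewer, env gives the robot as it stands.
- The arm moves only by the shell command python3 -m crank 'ROWS' [OPENING]. ROWS is JSON, one flat list of numbers, 6 for each row, row after row: the shift along the tool's x, y, z in cm, then the turn, a rotation vector about the tool's x, y, z in degrees. A call has 1 to 12 rows; each row is the pose to reach, as a shift and turn from the pose commanded when the call began, along the tool's axes at that moment; what a row does not reach only later rows make up. A row lasts 1/8 s, in which the tool goes at most 62.5 mm and 10.7 degrees, less where a joint would pass 70% of its speed; a pose out of reach is approached as far as the arm can. A call with a gripper value outside its range is refused whole. OPENING is the finger opening in cm, from 0 to 8.54, set as the call begins (- or left out, the last holds). The fingers move at their own pace and stop on an object; the grip force is fixed at half the most. Time passes only in rows, so rows that repeat a pose let the fingers close. It gives the time, the measured TCP pose, the force and the opening at its end, in the units of the state.
- status.state(): the state, without advancing time (a new reading comes with each control period).
- viewer.read_camera(name): name is "side" or "top"; returns a dict with "img" (400x640x3 uint8, red, green, blue), "range_z" (400x640 float32, m along the optical axis (not along the pixel's ray), 0 where there is no reading), "mtx" (3x3 intrinsics, pixels), "position" and "orientation" of the camera in the world. Camera axes: x right, y down, z forward; pixel columns grow to the right and rows downward; lengths in m; the calibration is good to about 2 mm. A picture is of the moment at which its call begins.
- env.finish_job(): hands the job in, once; it reports no verdict.
The state is a dict: "clock": time; "q": joint angles; "joint_velocities": joint speeds; "joint_torque": joint torques, N m; "tcp_pos": TCP position; "eef_rot": TCP orientation; "force": force on the tool from outside, world axes, zero at the start; "moment": the same for the moment, N m; "gripper_width": opening from 0.0 (shut) to 1.0 (fully open).
Only numpy, scipy, OpenCV 4.12 (cv2) and the standard library are available. Lean on these libraries where they do the work, as an engineer would, in place of code of your own. Each camera call takes 0.05 s, during which the arm holds its last target. There are 200 camera calls.

## Working session

There is one attempt and no reset: what is moved stays moved. The work goes in short steps, Python scripts to look and compute and a shell command to move; the robot and the scene stay as the last step left them, time stands still between calls to the robot, and variables do not carry over. Pictures are saved under pics/ and viewed, about 8 in all and at most 12, crops included, and the job is handed in when it is done.

```bash
ls; mkdir -p pics; cat > h.py <<'E'
import numpy as np,cv2
from scipy.spatial.transform import Rotation as R
from station import status,viewer,env
def cam(n):
    c=viewer.read_camera(n); return c
def Rc(c):
    o=np.array(c['orientation'],float)
    if o.shape==(3,3): return o
    if o.size==4: return R.from_quat(o).as_matrix()
    return R.from_euler('xyz',o,degrees=True).as_matrix()
def pt(c,u,v,z=None):
    K=c['mtx']; d=c['range_z'][int(v),int(u)] if z is None else z
    return np.array(c['position'])+Rc(c)@(np.array([(u-K[0,2])/K[0,0],(v-K[1,2])/K[1,1],1])*d)
def cloud(c):
    K=c['mtx'];v,u=np.mgrid[:400,:640];d=c['range_z']
    P=np.stack([(u-K[0,2])/K[0,0]*d,(v-K[1,2])/K[1,1]*d,d],-1)
    return P@Rc(c).T+np.array(c['position'])
def proj(c,p):
    q=Rc(c).T@(np.array(p)-np.array(c['position']));K=c['mtx'];return K[0,0]*q[0]/q[2]+K[0,2],K[1,1]*q[1]/q[2]+K[1,2]
E
python3 - <<'E'
from h import *
import pickle
for n in ['top','side']:
    c=cam(n);pickle.dump(c,open(n+'.pkl','wb'));print(n,c['position'],c['orientation'],c['mtx'].tolist())
    cv2.imwrite(f'pics/{n}0.png',cv2.resize(c['img'][:,:,::-1],(800,500)))
print(status.state())
E
```

```text
pics
top [0.25125804 0.01843174 1.62779866] [-1.69008863e+02  1.61801115e-01 -8.87400286e+01] [[489.11935508514017, 0.0, 322.86102161695925], [0.0, 489.11935508514017, 198.10455609734822], [0.0, 0.0, 1.0]]
side [-0.02402687 -0.84354205  1.04669523] [-131.7483943    -1.09142114  -32.16052699] [[486.9075119470971, 0.0, 318.0600306898796], [0.0, 486.9075119470971, 190.51524678213326], [0.0, 0.0, 1.0]]
{'clock': 0.1, 'q': array([-77.80658081,  26.83003068,  -0.66454309,  91.87571779,
         0.34454819,  61.38708987,  -3.22596215]), 'joint_velocities': array([-0.03602192, -0.09242692, -0.02849927, -0.14900211,  0.00111054,
       -0.02293564,  0.10419137]), 'joint_torque': array([ 6.90402412e-04, -5.33519375e+01,  2.14406499e-02, -2.51966786e+01,
        1.14568262e-02,  4.30087501e-03, -2.79654273e-06]), 'tcp_pos': array([0.164415  , 0.62834238, 0.23044352]), 'eef_rot': array([-1.79909416e+02,  7.38401551e-03,  1.65339114e+02]), 'force': array([ 0.34562853,  0.49632475, -0.5311966 ]), 'moment': array([ 0.02232478,  0.05119416, -0.00110241]), 'gripper_width': 0.9993555619814655}
```

View pics/top0.png

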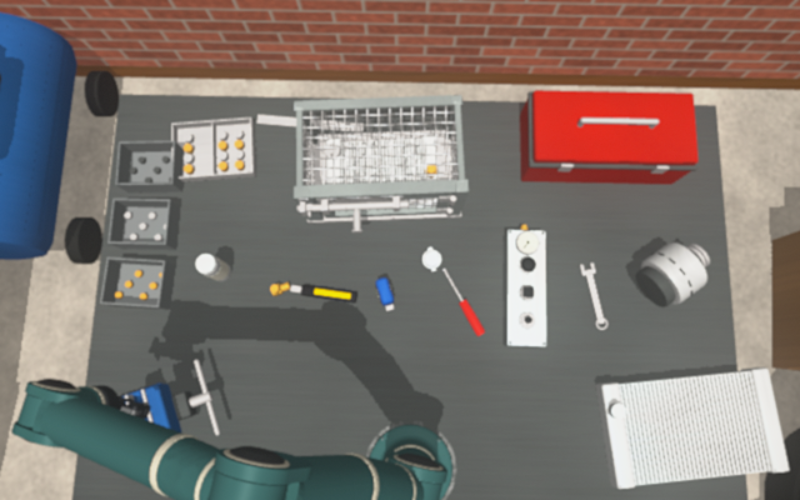

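View pics/side0.png

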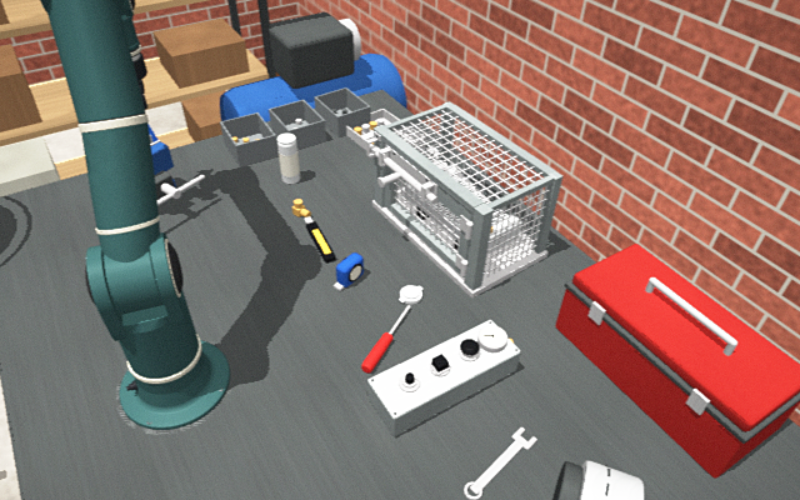

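The top picture (800 px scale) shows the mushroom at (528,264), the square button at (527,291) and the vent at (527,319). The knob sticks out at about (357,228), with the hinge at the right end of the cage front and the keeper at the left.

```bash
python3 - <<'E'
from h import *
import pickle
c=pickle.load(open('top.pkl','rb'));s=pickle.load(open('side.pkl','rb'))
for n,(u,v) in dict(stop=(528,264),air=(527,291),vent=(527,319),gauge=(528,242),knobend=(357,228),cageFL=(295,190),cageFR=(467,187)).items():
    u/=1.25;v/=1.25; print(n,u,v,pt(c,u,v).round(4))
for n,(u,v) in dict(stop=(469,346),air=(440,362),vent=(409,378)).items(): print('s',n,pt(s,u/1.25,v/1.25).round(4))
P=cloud(c)
# console lid: z~.07
m=(abs(P[...,2]-.07)<.006)&(P[...,1]<-.15)&(P[...,1]>-.5)&(P[...,0]>.15)&(P[...,0]<.7)
v,u=np.nonzero(m);u0,v0=u.min(),v.min();print(cv2.minAreaRect(P[m][:,:2].astype(np.float32)))
for nm,cc,(x0,x1,y0,y1) in (('top',c,(225,385,140,190)),('side',s,(285,385,100,190))):
    a=cc['img'][y0:y1,x0:x1,::-1];f=5
    cv2.imwrite(f'pics/{nm}crop.png',cv2.resize(a,None,fx=f,fy=f,interpolation=cv2.INTER_CUBIC))
Pq=P[140:200,225:385]; k=(Pq[...,2]>.19)&(Pq[...,2]<.225)&(Pq[...,0]>.5)
print(Pq[k][:, :2].min(0),Pq[k][:, :2].max(0))
kk=Pq[k]; i=kk[:,0].argsort()[:25]; print(kk[i].round(3).tolist())
top=(Pq[...,2]>.24)&(Pq[...,2]<.256); print('roof',Pq[top].min(0),Pq[top].max(0),cv2.minAreaRect(P[(P[...,2]>.24)&(P[...,2]<.257)&(P[...,0]>.5)&(abs(P[...,1])<.35)][:,:2].astype(np.float32)))
E
cd pics; python3 -c "
import cv2,numpy as np
a=cv2.imread('topcrop.png');b=cv2.imread('sidecrop.png');b=cv2.resize(b,(389,350))
o=np.zeros((600,800,3),np.uint8);o[:250]=a;o[250:,:389]=b
t=cv2.imread('top0.png')[225:355,500:555];o[250:600,400:548]=cv2.resize(t,(148,350));cv2.imwrite('mix.png',o)"
```

```text
stop 422.4 211.2 [ 0.5126 -0.2867  0.0988]
air 421.6 232.8 [ 0.4439 -0.2833  0.0975]
vent 421.6 255.2 [ 0.3736 -0.2816  0.1002]
gauge 422.4 193.6 [ 0.5724 -0.2905  0.0847]
knobend 285.6 182.4 [0.5713 0.1401 0.2116]
cageFL 236.0 152.0 [0.65   0.2848 0.2519]
cageFR 373.6 149.6 [ 0.6656 -0.1167  0.2527]
s stop [ 0.5082 -0.2939  0.0983]
s air [ 0.4401 -0.2926  0.093 ]
s vent [ 0.3693 -0.2923  0.0929]
((0.3628218173980713, -0.3242403268814087), (0.5131908655166626, 0.2035892754793167), 21.87301254272461)
[ 0.56235909 -0.11857243] [0.66121045 0.28982265]
[[0.562, 0.142, 0.202], [0.562, 0.151, 0.201], [0.563, 0.148, 0.201], [0.563, 0.139, 0.201], [0.563, 0.135, 0.214], [0.563, 0.134, 0.199], [0.563, 0.151, 0.211], [0.563, 0.145, 0.212], [0.563, 0.148, 0.211], [0.563, 0.146, 0.197], [0.564, 0.139, 0.21], [0.564, 0.137, 0.196], [0.564, 0.142, 0.208], [0.564, 0.154, 0.206], [0.565, 0.133, 0.207], [0.566, 0.132, 0.216], [0.566, 0.141, 0.215], [0.566, 0.145, 0.214], [0.566, 0.148, 0.213], [0.566, 0.131, 0.201], [0.566, 0.139, 0.213], [0.567, 0.136, 0.21], [0.568, 0.154, 0.205], [0.568, 0.151, 0.205], [0.568, 0.13, 0.206]]
roof [ 0.62632403 -0.11849683  0.24011298] [0.69687077 0.29201124 0.25597584] ((0.7642585635185242, 0.09408673644065857), (0.25050294399261475, 0.4098023772239685), 4.004641532897949)
```

View pics/mix.png

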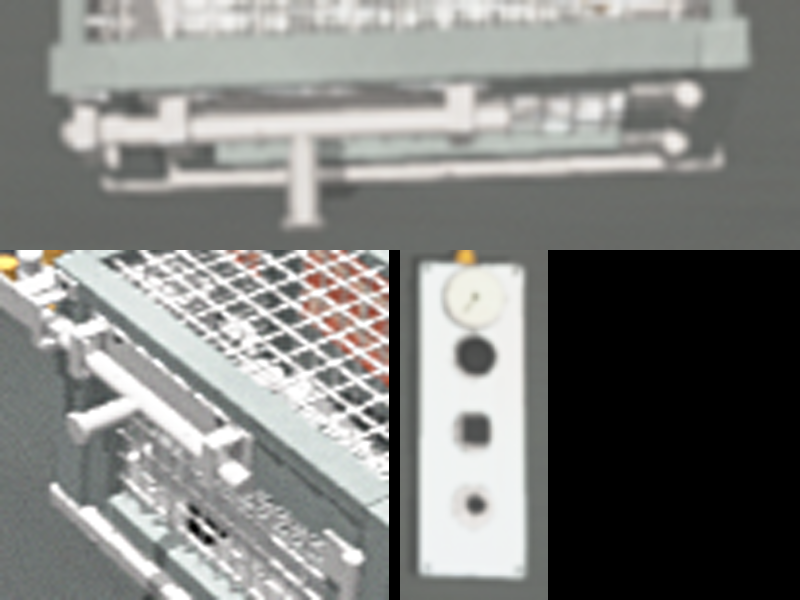

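The crop confirms the button order and shows the cage turned about +4°. The knob middle is at about (0.584, 0.1435, 0.200). The three buttons are at about (0.5105,-0.290), (0.442,-0.288) and (0.371,-0.287). I start by moving towards the console with the fingers shut.

```bash
python3 -m crank '[-3.5,-3.5,0,0,0,-1.5,-7,-7,0,0,0,-3,-10.6,-10.5,0,0,0,-4.5,-14.2,-14,0,0,0,-6,-17.8,-17.4,0,0,0,-7.5,-21.3,-20.9,0,0,0,-9,-24.9,-24.4,0,0,0,-10.5,-28.5,-27.9,0,0,0,-12,-32,-31.4,0,0,0,-13.5,-35.6,-34.9,0,0,0,-14.66,-35.6,-34.9,0,0,0,-14.66]' 0
cat >> h.py <<'E'
def to(x,y,z,yaw):
    "row (cm, deg) from the present pose to a tool-down target"
    s=status.state();A=R.from_euler('xyz',s['eef_rot'],degrees=True);B=R.from_euler('xyz',[180,0,yaw],degrees=True)
    return np.r_[A.inv().apply(np.array([x,y,z])-s['tcp_pos'])*100,(A.inv()*B).as_rotvec(degrees=True)].round(2)
E
python3 - <<'E'
from h import *
print(to(.5105,-.29,.15,180),status.state()['q'].round(1))
E
```

```text
clock: 1.48
tcp_pos: [0.4222, 0.1974, 0.2312]
eef_rot: [-179.9, 0.0, 179.6]
force: [-0.4, 1.0, -0.3]
gripper_width: 0.001
[-9.190e+00 -4.867e+01  8.180e+00 -6.000e-02  2.000e-02 -4.200e-01] [-39.4   8.6  11.2 117.3  -2.   54.2  62.4]
```

```bash
python3 -m crank '[-0.9,-4.9,0.8,0,0,0,-1.8,-9.7,1.6,0,0,0,-2.8,-14.6,2.5,0,0,0,-3.7,-19.5,3.3,0,0,0,-4.6,-24.3,4.1,0,0,0,-5.5,-29.2,4.9,0,0,0,-6.4,-34.1,5.7,0,0,0,-7.4,-39,6.5,0,0,0,-8.3,-43.8,7.3,0,0,-0.4,-9.2,-48.7,8.2,0,0,-0.4,-9.2,-48.7,8.2,0,0,-0.4,-9.2,-48.7,8.2,0,0,-0.4]'
python3 - <<'E'
from h import *
print(to(.5105,-.29,.15,180),status.state()['q'].round(1))
c=cam('side');cv2.imwrite('pics/s1.png',cv2.resize(c['img'][180:360,220:460,::-1],None,fx=3.3,fy=3.3))
c=cam('top');print(proj(c,[.5105,-.29,.1]))
E
```

```text
clock: 2.98
tcp_pos: [0.5126, -0.2844, 0.1486]
eef_rot: [179.9, -0.1, -179.6]
force: [0.3, 0.3, -0.3]
gripper_width: 0.0
[ 0.22 -0.56 -0.14  0.08 -0.06  0.45] [  6.4  27.5  25.1 106.3 -15.   49.6 129.3]
(np.float64(423.52000931414824), np.float64(211.80987690089862))
```

View pics/s1.png

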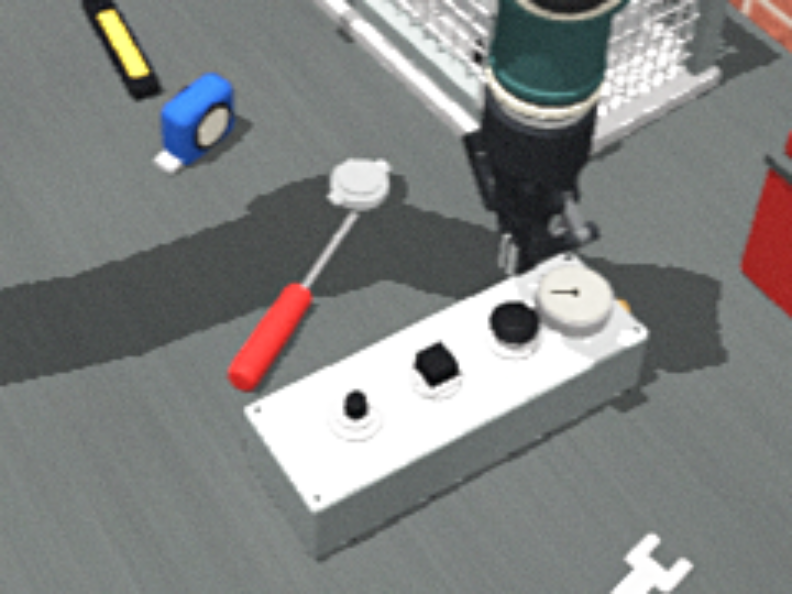

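```bash
python3 -m crank '[0.2,-0.5,1.5,0,0,0.4,0.2,-0.5,3,0,0,0.4,0.2,-0.5,4,0,0,0.4,0.2,-0.5,4.6,0,0,0.4,0.2,-0.5,5,0,0,0.4,0.2,-0.5,5.2,0,0,0.4,0.2,-0.5,5.2,0,0,0.4,0.2,-0.5,5.2,0,0,0.4]'
```

```text
clock: 4.08
tcp_pos: [0.5106, -0.2909, 0.0976]
eef_rot: [180.0, 0.0, 180.0]
force: [-1.7, 0.2, 3.6]
gripper_width: -0.004
```

```bash
python3 -m crank '[0,0,0.2,0,0,0,0,0,0.4,0,0,0,0,0,0.5,0,0,0,0,0,0.5,0,0,0,0,0,0.5,0,0,0]'
```

```text
clock: 4.7
tcp_pos: [0.5109, -0.2911, 0.0939]
eef_rot: [180.0, 0.1, 180.0]
force: [-5.1, 3.3, 15.5]
gripper_width: 0.003
```

```bash
python3 -m crank '[0,0,-1.5,0,0,0,0,0,-3,0,0,0,3.5,0.1,-3,0,0,0,6.9,0.3,-3,0,0,0,6.9,0.3,-2,0,0,0,6.9,0.3,-0.6,0,0,0,6.9,0.3,0,0,0,0,6.9,0.3,0.2,0,0,0,6.9,0.3,0.4,0,0,0,6.9,0.3,0.4,0,0,0,6.9,0.3,0.4,0,0,0]'
```

```text
clock: 6.08
tcp_pos: [0.4426, -0.2877, 0.0899]
eef_rot: [179.9, 0.1, -180.0]
force: [-2.4, 4.7, 17.4]
gripper_width: 0.003
```

```bash
python3 -m crank '[0,0,0,0,0,0,0,0,-2,0,0,0,0,0,-3,0,0,0,3.6,0,-3,0,0,0,7.1,0.1,-3,0,0,0,7.1,0.1,-2,0,0,0,7.1,0.1,-1,0,0,0,7.1,0.1,-0.4,0,0,0,7.1,0.1,-0.2,0,0,0,7.1,0.1,0,0,0,0,7.1,0.1,0,0,0,0,7.1,0.1,0,0,0,0]'; python3 - <<'E'
from h import *
c=cam('side');cv2.imwrite('pics/s2.png',cv2.resize(c['img'][180:360,220:460,::-1],None,fx=3.3,fy=3.3))
E
```

```text
clock: 7.58
tcp_pos: [0.3715, -0.2869, 0.0898]
eef_rot: [179.9, 0.1, -180.0]
force: [-3.7, 4.1, 20.0]
gripper_width: -0.001
```

View pics/s2.png

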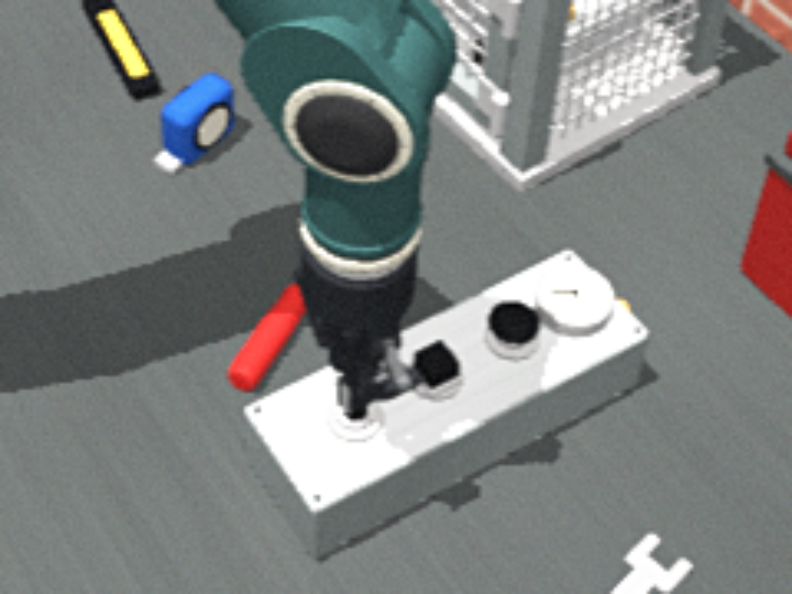

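The picture shows the fingertip on the vent button at about (352,410), with the other two buttons sprung up. Next I lift and go over towards the knob.

```bash
python3 -m crank '[0,0,-3,0,0,0,0,0,-8,0,0,0,-0.9,4.5,-12,0,0,0,-1.8,9.3,-15,0,0,0,-2.8,14,-18,0,0,0,-3.7,18.8,-18,0,0,0,-4.7,23.6,-18,0,0,-1,-5.7,28.4,-18,0,0,-2,-6.7,33.2,-18,0,0,-3,-7.7,38,-18,0,0,-4,-8.8,42.7,-18,0,0,-4,-8.8,42.7,-18,0,0,-4]' 6
python3 - <<'E'
from h import *
print(to(.584,.1435,.25,184),status.state()['q'].round(1))
c=cam('top');P=cloud(c)
m=(P[...,2]>.193)&(P[...,2]<.222)&(P[...,0]>.555)&(P[...,0]<.59)&(P[...,1]>.11)&(P[...,1]<.17)
q=P[m];print(len(q));
for a in np.arange(.555,.59,.005):
    r=q[(q[:,0]>=a)&(q[:,0]<a+.005)]
    if len(r):print(a.round(3),r[:,1].min().round(4),r[:,1].max().round(4),r[:,2].max().round(3))
cv2.imwrite('pics/t3.png',cv2.resize(c['img'][130:230,220:380,::-1],None,fx=5,fy=5))
E
```

```text
clock: 9.12
tcp_pos: [0.4587, 0.1441, 0.2678]
eef_rot: [180.0, -0.0, -175.6]
force: [0.3, -0.8, -0.2]
gripper_width: 0.707
[-12.49  -1.02   1.77   0.04  -0.02   0.39] [-27.8   7.8   7.  112.9  -1.2  59.4  74.1]
8
0.565 0.1306 0.1306 0.202
0.58 0.1368 0.1394 0.212
0.585 0.1372 0.1427 0.218
```

View pics/t3.png

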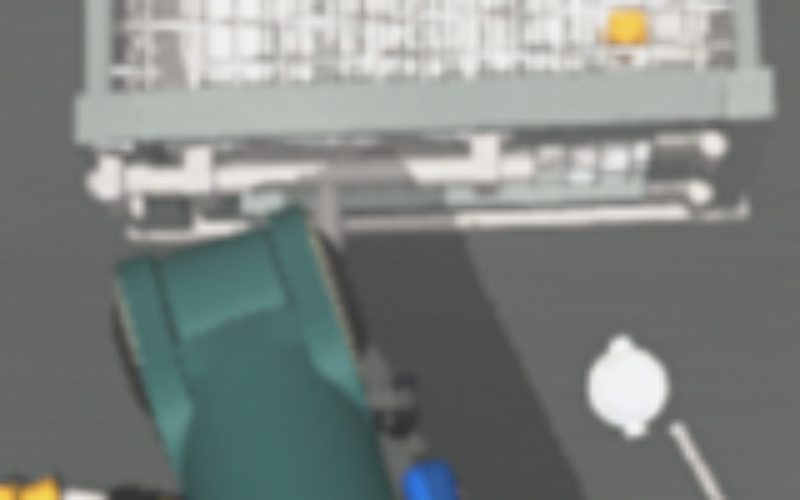

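The picture shows the knob shaft clear at about (327,205), right where I expected it, and the elbow covering the rest. I approach and descend over the knob.

```bash
python3 -m crank '[-4,-0.4,0,0,0,0.4,-8.5,-0.8,0,0,0,0.4,-12.5,-1.2,0,0,0,0.4,-12.5,-1.2,2,0,0,0.4,-12.5,-1.2,4,0,0,0.4,-12.5,-1.2,6,0,0,0.4,-12.5,-1.2,7.5,0,0,0.4,-12.5,-1.2,8.7,0,0,0.4,-12.5,-1.2,8.7,0,0,0.4,-12.5,-1.2,8.7,0,0,0.4]'
python3 - <<'E'
from h import *
c=cam('side');cv2.imwrite('pics/s4.png',cv2.resize(c['img'][80:200,265:425,::-1],None,fx=5,fy=5))
E
```

```text
clock: 10.42
tcp_pos: [0.5846, 0.1369, 0.1819]
eef_rot: [180.0, 0.1, -176.4]
force: [-0.4, -0.1, 0.0]
gripper_width: 0.703
```

View pics/s4.png

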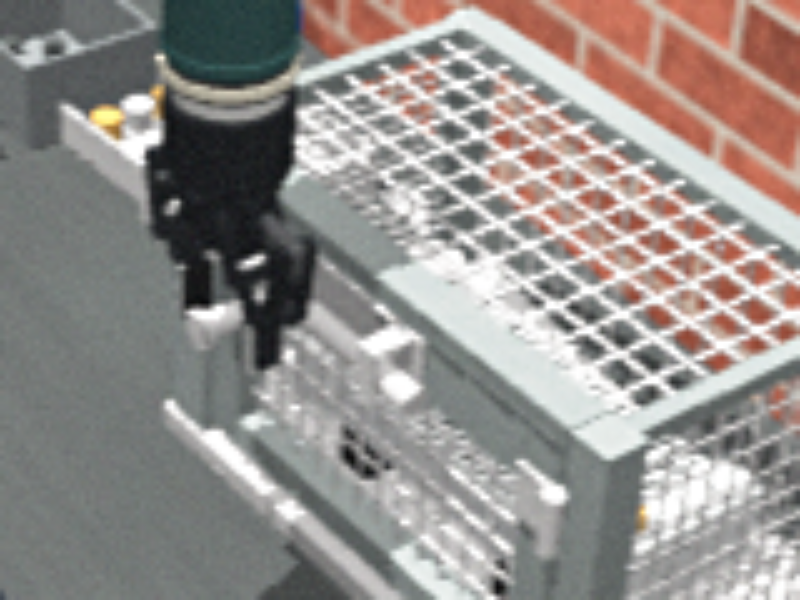

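The knob's flange at about (205,325) lies between the fingers. I shift 5 mm towards +y and close.

```bash
python3 -m crank '[0,0.5,0,0,0,0,0,0.5,0,0,0,0,0,0.5,0,0,0,0,0,0.5,0,0,0,0,0,0.5,0,0,0,0,0,0.5,0,0,0,0,0,0.5,0,0,0,0,0,0.5,0,0,0,0]' 1.0
```

```text
clock: 11.48
tcp_pos: [0.5841, 0.1417, 0.1818]
eef_rot: [180.0, 0.0, -176.4]
force: [-0.5, -1.6, 5.1]
gripper_width: 0.193
```

```bash
python3 -m crank '[0,0,-0.3,0,0,0,0,0,-0.6,0,0,0,0,0,-0.9,0,0,0,0,0,-1,0,0,0,0,0,-1,0,0,0,0,0,-1,0,0,0]'
```

```text
clock: 12.22
tcp_pos: [0.5838, 0.1416, 0.1912]
eef_rot: [-180.0, -0.0, -176.4]
force: [2.1, -2.1, -2.6]
gripper_width: 0.191
```

```bash
python3 -m crank '[0,-0.4,0,0,0,0,0,-0.8,0,0,0,0,0,-1.2,0,0,0,0,0,-1.6,0,0,0,0,0,-2,0,0,0,0,0,-2,0,0,0,0]'
```

```text
clock: 12.98
tcp_pos: [0.5851, 0.1208, 0.1913]
eef_rot: [-180.0, -0.0, -176.5]
force: [0.9, -0.5, -3.5]
gripper_width: 0.187
```

```bash
python3 -m crank '[0,-0.5,0,0,0,0,0,-1,0,0,0,0,0,-1.5,0,0,0,0,0,-2,0,0,0,0,0,-2.5,0,0,0,0,0,-2.8,0,0,0,0,0,-2.8,0,0,0,0,0,-2.8,0,0,0,0]'
```

```text
clock: 13.98
tcp_pos: [0.5868, 0.093, 0.1912]
eef_rot: [-179.9, -0.0, -176.4]
force: [-0.4, -1.5, -4.1]
gripper_width: 0.19
```

```bash
python3 - <<'E'
from h import *
import pickle
c=pickle.load(open('top.pkl','rb'));P=cloud(c)
for a,b in((690,95),(675,142)):
    u,v=225+a/5,140+b/5
    print(P[int(v)-1:int(v)+2,int(u)-1:int(u)+2].reshape(-1,3).round(3).tolist())
m=(P[...,2]>.243)&(P[...,2]<.257)&(P[...,0]>.5)&(abs(P[...,1])<.35)
r=cv2.boxPoints(cv2.minAreaRect(P[m][:,:2].astype(np.float32)));print(r)
c=cam('side');cv2.imwrite('pics/s5.png',cv2.resize(c['img'][80:200,265:425,::-1],None,fx=5,fy=5))
E
```

```text
[[0.652, -0.086, 0.208], [0.652, -0.089, 0.209], [0.653, -0.093, 0.206], [0.651, -0.087, 0.2], [0.65, -0.09, 0.204], [0.65, -0.093, 0.206], [0.647, -0.087, 0.204], [0.646, -0.089, 0.209], [0.654, -0.095, 0.179]]
[[0.655, -0.086, 0.089], [0.654, -0.088, 0.094], [0.653, -0.091, 0.098], [0.652, -0.086, 0.089], [0.652, -0.089, 0.091], [0.651, -0.092, 0.093], [0.647, -0.085, 0.093], [0.649, -0.089, 0.089], [0.649, -0.092, 0.087]]
[[ 0.62635475  0.28985414]
 [ 0.6547262  -0.11897603]
 [ 0.9033113  -0.10172507]
 [ 0.87493986  0.3071051 ]]
```

View pics/s5.png

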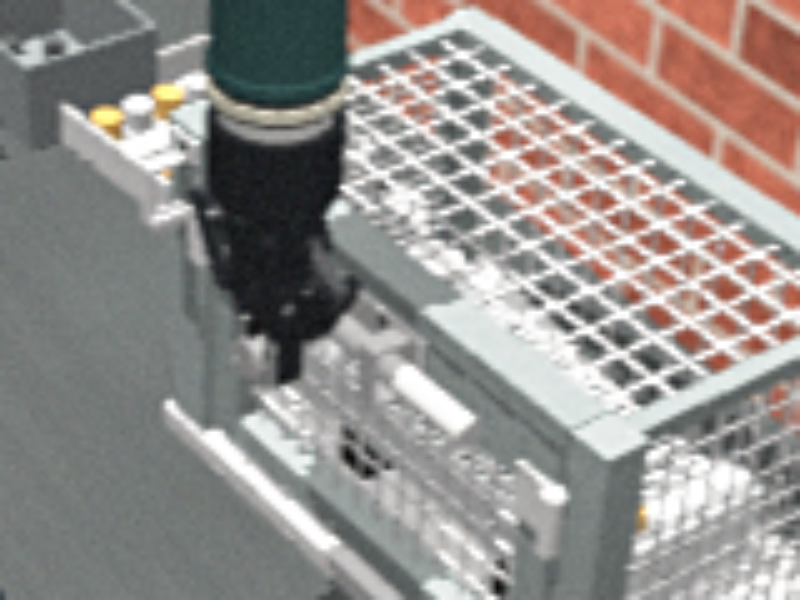

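The bolt bar now projects far out of the hinge-side strap at about (440,410), so the bolt is drawn. The hinge axis is at about (0.650,-0.0895). I swing the gate along its arc to about 17°.

```bash
python3 -m crank '[0.7,-0.2,0,0,0,-2.1,1.4,-0.4,0,0,0,-4.3,2.1,-0.7,0,0,0,-6.4,2.7,-1,0,0,0,-8.6,3.4,-1.3,0,0,0,-10.7,4,-1.6,0,0,0,-12.9,4.7,-2,0,0,0,-15,5.3,-2.35,0,0,0,-17.2,5.3,-2.35,0,0,0,-17.2,5.3,-2.35,0,0,0,-17.2,5.3,-2.35,0,0,0,-17.2]'
python3 - <<'E'
from h import *
s=status.state();print(s['joint_velocities'].round(2),s['force'].round(1),s['moment'].round(2))
c=cam('top');P=cloud(c);m=(P[...,2]>.225)&(P[...,2]<.238)&(P[...,0]>.45)&(P[...,0]<.66)&(P[...,1]>-.1)&(P[...,1]<.3)
print(P[m].round(3)[::8].tolist())
a=cv2.resize(c['img'][120:240,220:380,::-1],(560,420));b=cv2.resize(cam('side')['img'][60:200,240:440,::-1],(800,560))
cv2.imwrite('pics/t6.png',np.hstack([cv2.resize(a,(373,280)),cv2.resize(b,(400,280))]))
E
```

```text
clock: 15.4
tcp_pos: [0.5358, 0.0675, 0.1914]
eef_rot: [180.0, 0.0, -159.2]
force: [5.3, -0.0, -3.1]
gripper_width: 0.185
[-0.07  0.    0.08  0.01 -0.03 -0.01 -0.04] [ 5.3 -0.  -3.1] [ 0.1  -1.02 -0.19]
[[0.652, -0.034, 0.237], [0.655, -0.096, 0.233], [0.65, -0.011, 0.233], [0.65, -0.04, 0.234], [0.65, -0.064, 0.235], [0.647, -0.002, 0.23], [0.647, -0.025, 0.232], [0.647, -0.049, 0.233], [0.64, 0.157, 0.234], [0.642, -0.005, 0.237], [0.646, -0.032, 0.227], [0.645, -0.055, 0.232], [0.641, 0.016, 0.23], [0.641, -0.008, 0.232], [0.642, -0.032, 0.23], [0.632, 0.284, 0.231], [0.637, 0.01, 0.234], [0.637, -0.014, 0.235], [0.638, -0.037, 0.232], [0.634, 0.01, 0.234], [0.634, -0.014, 0.235], [0.626, 0.267, 0.23], [0.63, 0.001, 0.236], [0.622, 0.275, 0.232], [0.628, 0.004, 0.231], [0.619, 0.266, 0.235], [0.626, -0.002, 0.23], [0.621, 0.012, 0.234], [0.619, 0.018, 0.23], [0.608, 0.272, 0.228], [0.592, 0.15, 0.23], [0.585, 0.17, 0.232], [0.581, 0.181, 0.236], [0.582, 0.152, 0.235], [0.578, 0.172, 0.236], [0.579, 0.149, 0.237], [0.576, 0.182, 0.23], [0.577, 0.152, 0.23], [0.573, 0.193, 0.229], [0.572, 0.169, 0.236], [0.569, 0.216, 0.234], [0.569, 0.193, 0.233], [0.569, 0.163, 0.236], [0.566, 0.222, 0.233], [0.567, 0.199, 0.231], [0.567, 0.175, 0.234], [0.569, 0.152, 0.226], [0.563, 0.219, 0.23], [0.564, 0.196, 0.231], [0.565, 0.173, 0.229], [0.561, 0.231, 0.226], [0.559, 0.204, 0.236], [0.561, 0.181, 0.23], [0.556, 0.23, 0.235], [0.556, 0.206, 0.237], [0.558, 0.184, 0.232], [0.554, 0.225, 0.231], [0.554, 0.198, 0.236], [0.551, 0.227, 0.232], [0.55, 0.203, 0.237], [0.552, 0.181, 0.232], [0.549, 0.204, 0.231], [0.544, 0.218, 0.237], [0.542, 0.224, 0.233], [0.543, 0.201, 0.228], [0.537, 0.207, 0.228], [0.535, 0.195, 0.228], [0.529, 0.195, 0.226]]
```

View pics/t6.png

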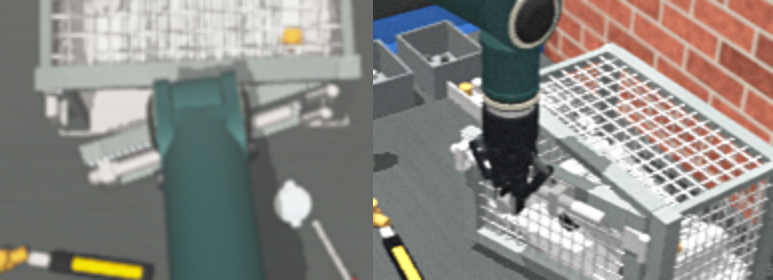

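```bash
python3 - <<'E'
from h import *
c=cam('top');P=cloud(c);z=P[...,2]
m=(z>.222)&(z<.24)&(P[...,0]>.52)&(P[...,0]<.60)&(P[...,1]>.14)&(P[...,1]<.26)
q=P[m][:,:2]
for a in np.arange(.14,.25,.015):
    r=q[abs(q[:,1]-a)<.0075]; print(a.round(3),len(r),r.min(0).round(3)[:1],r.max(0).round(3)[:1])
vx,vy,_,_=cv2.fitLine(q.astype(np.float32),cv2.DIST_HUBER,0,.01,.01).ravel();print('angle',np.degrees(np.arctan(-vx/vy))-4, 'max y corner',q[q[:,1].argmax()])
E
```

```text
0.14 9 [0.552] [0.582]
0.155 52 [0.552] [0.592]
0.17 55 [0.539] [0.588]
0.185 69 [0.523] [0.583]
0.2 85 [0.52] [0.576]
0.215 55 [0.522] [0.572]
0.23 18 [0.542] [0.566]Traceback (most recent call last):
  File "<stdin>", line 6, in <module>
    return umr_minimum(a, axis, None, out, keepdims, initial, where)
ValueError: zero-size array to reduction operation minimum which has no identity
```

The back edge of the gate gives about 15° (0.26 rad). I open it 3° more for margin.

```bash
python3 -m crank '[0.5,-0.15,0,0,0,-1.5,0.95,-0.3,0,0,0,-3,0.95,-0.3,0,0,0,-3,0.95,-0.3,0,0,0,-3,0.95,-0.3,0,0,0,-3,0.95,-0.3,0,0,0,-3]'
python3 - <<'E'
from h import *
s=status.state();print(s['joint_velocities'].round(2),s['force'].round(1))
c=cam('top');P=cloud(c);z=P[...,2]
m=(z>.222)&(z<.24)&(P[...,0]>.48)&(P[...,0]<.60)&(P[...,1]>.13)&(P[...,1]<.26)
q=P[m][:,:2]
for a in np.arange(.14,.235,.015):
    r=q[abs(q[:,1]-a)<.0075]
    if len(r): print(a.round(3),len(r),r[:,0].max().round(3))
c0=cam('side');import pickle;s0=pickle.load(open('side.pkl','rb'))
cv2.imwrite('pics/s7.png',cv2.resize(np.hstack([c0['img'][100:,150:470,::-1],s0['img'][100:,150:470,::-1]]),(800,375)))
E
```

```text
clock: 16.3
tcp_pos: [0.5278, 0.0612, 0.1913]
eef_rot: [180.0, 0.0, -156.2]
force: [4.5, 1.3, -3.7]
gripper_width: 0.191
[ 0.08  0.03  0.05  0.03 -0.02  0.02  0.13] [ 4.5  1.3 -3.7]
0.14 36 0.583
0.155 52 0.579
0.17 67 0.573
0.185 83 0.567
0.2 70 0.561
0.215 46 0.554
0.23 5 0.548
```

View pics/s7.png

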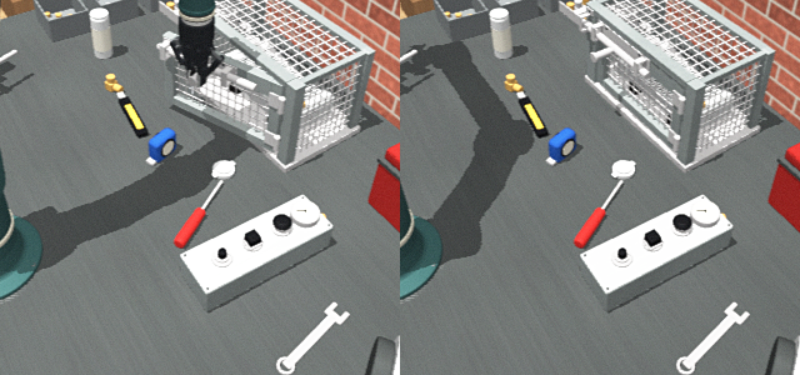

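The gate stands at about 17° (0.30 rad) in the left (current) half. Comparing it with the start picture on the right, the loose things haven't moved and the buttons are up. I hand in now.

```bash
python3 -c "
from station import env
print(env.finish_job())"
```

```text
the job is handed in; nothing more can be done
None
```

The job is handed in, with the arm still gripping the bolt knob and holding the gate ajar. I pressed pump stop, air shut-off and vent in that order. Then I lifted the bolt about 9 mm, drew it about 49 mm with no sign of snagging on the keeper, and pulled the gate open.

- **Buttons:** each went to its stop, with 15–20 N on the tool, and all three look sprung up in the last picture.
- **Gate:** depth readings put the swing at about 17° (0.30 rad). The tool turned about 20°, so the two figures differ by roughly 3°, but both are within the 0.2–0.45 rad window. The joints were almost still, and the gate's spring pulled on the grip with about 5 N.
- **Bolt:** I judged its draw from how far the grip moved and from the picture, where the bar projects well out of its strap. I did not measure it directly.
- **Loose things:** none shows any shift against the first picture, by eye only.

The clock read 16.3 s on the last move before hand-in, and no check failed.

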